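Stack and bayonet-lock an index wheel on a sprung spindle

TASK

On the cream stand, thread the index wheel (hub up) down the post fully home on the sprung carrier, then the wide-bored spacer ring fully home on the wheel, then the slotted bayonet collar. Feel for the angle at which the collar's slots drop over the post's cross pin, push it down against the spring until it is below the pin, turn it until the pin holds it down, and let go. Leave the other things on the bench where they are.

Things in the scene. Friction and masses are not known exactly. Their poses are not given: they have to be found in the camera images.
- seat (a point): Spindle axis at the stand's top face, 50 mm above the bench; z up, x away from the robot at yaw 0. The stand is a cream box 50 mm high reaching 85 mm from the axis to -x, 85 mm to +-y, 185 mm to +x. Fixed steel post, heights above this point: 28 mm dia up to 74 mm, cone from 74 to 78 mm, then an 18 mm dia neck up to 117 mm, tapered tip ending at 123 mm.
- pin (a point): Centre of the cross pin through the post's neck, 107 mm above point seat: a round horizontal pin 6 mm dia, 28 mm long tip to tip (underside 104, top 110 mm above seat). Only its centre is reported, NOT its direction: it lies anywhere within 0.75 rad either way of point seat's x axis and differs every time; find it by touch or by looking. The post does not turn.
- carrier (a joint): Sprung carrier plate under the stack, steel disc 80 mm dia round the post; slides down from 0 (up, its upper face 20 mm above point seat) to 0.014 m (bottomed). Its spring starts at 10 N and adds 0.4 N per mm, so it stays up under the parts' weight; a further 3 to 11 N of push takes it down.
- wheel: Aluminium index wheel: toothed disc 114 mm dia, 12 mm thick, with a round hub 50 mm dia rising to 46 mm above the underside; bore 31 mm. Lies hub up. Origin: centre of the underside, z up. Grip the hub near its top (the post comes up between the fingers).
- spacer: Plain steel spacer ring lying flat: 64 mm outside, 31 mm bore, 26 mm high. Origin: centre of the underside, z along the bore.
- collar: Dark steel bayonet collar lying flat, 60 mm dia, 22 high, bore 21; two full-height slots along its +-x axis, 12 wide, 32 over both. Lugs 16 wide, 14 high at the slot ends reach 41 mm from the axis. Grip it across y (60 mm). Origin: centre of underside, z up. Passes the pin only with slots within about 0.2 rad of it; half turn is the same.
- multimeter: Bystander: yellow hand multimeter lying flat, 170 x 85 x 42 (mm). Origin: under its centre. Leave alone.
- screwdriver: Bystander: screwdriver lying flat, 200 long (mm). Origin: under its centre. Leave alone.
- cylinder: Bystander: square aluminium pneumatic cylinder lying flat, 145 x 36 x 35 (mm). Origin: under its centre. Leave alone.
- bearing: Bystander: plain flat steel bearing ring, 54 dia, 18 high, with a small 16 bore; NOT one of the parts to fit (mm). Origin: under its centre. Leave alone.
- terminal_block: Bystander: grey terminal block, 100 x 40 x 42 (mm). Origin: under its centre. Leave alone.

How it is judged (in metres and radians):
On the way, in this order (a step that is already met when the one before it is completed fails the run):
1. the index wheel is fully home on the sprung carrier (within 3 mm, level, within 4 mm of the post axis) with neither spacer nor collar over the stand post yet (z of wheel in the frame of seat between 0 and 0.023 m and horizontal distance between wheel and seat below 0.004 m and angle between wheel's own z axis and vertical below 0.08 rad and horizontal distance between each of spacer, collar and seat above 0.05 m), for 0.2 s.
2. the spacer ring is fully home on the wheel (within 3 mm, level, within 4 mm of the post axis) with no collar on the post yet (z of spacer in the frame of seat between 0.05 and 0.069 m and horizontal distance between each of spacer, wheel and seat below 0.004 m and angle between each of spacer, wheel's own z axis and vertical below 0.08 rad and z of wheel in the frame of seat between 0 and 0.023 m and horizontal distance between collar and seat above 0.05 m), for 0.2 s.
At the end, for the whole second after the job is handed in: Wheel, spacer and collar stacked on the post, level, within 4 mm of its axis, at rest and released; the collar held down under the cross pin: undersides 10, 56 and 82 mm above point seat (within 3.5 mm), carrier down 6.5 to 13.5 mm. Collar resting on the pin or with slots in line with it: not done (z of wheel in the frame of seat between 0.006 and 0.0135 m and horizontal distance between each of wheel, spacer, collar and seat below 0.004 m and angle between each of wheel, spacer, collar's own z axis and vertical below 0.08 rad and z of spacer in the frame of seat between 0.052 and 0.0595 m and z of collar in the frame of seat between 0.078 and 0.0855 m and linear speed of collar below 0.02 m/s and angular speed of collar below 0.1 rad/s and value of joint carrier between 0.0065 and 0.0135 m); the robot touches nothing.
It fails at once if a bystander (multimeter, screwdriver, pneumatic cylinder, bearing ring, terminal block) is shifted by more than 30 mm (distance of any of multimeter, screwdriver, cylinder, bearing, terminal_block from where it was at the start of the episode above 0.03 m).
It also fails if it takes over 72 s, if anything falls off the work surface, if the arm or the gripper's body presses on something with over 40 N, if the wrist force passes 120 N, or if a joint passes its speed limit or range.

ROBOT

A 7-joint arm with a two-finger parallel gripper is mounted at the origin on the work surface. World frame = base frame: x ahead of the robot, y to its left, z up, the work surface at z = 0. Lengths are in mm, angles in rad, forces in N, time in s.
With the tool pointing down it reaches from about 400 to 900 mm from the base axis. Payload 5.6 kg.
Tool frame: the origin (TCP) lies midway between the tips of the shut fingers; the grasp point (between the pads) lies 19 mm behind it; x points along the fingers, y is the direction in which the jaws open and shut, and the axes are right-handed (so a half turn about x gives the same grasp; the last joint's range is limited). The gripper opens to 92 mm and grips with 3 to 60 N. Pads are 20 mm wide; open, the fingers measure 128 mm over their backs; the gripper's body (75 mm by 189 mm) begins 69 mm behind the grasp point.
Start: joints at [-1.383, 0.468, -0.012, 1.603, 0.006, 1.071, -0.056], TCP at [148.733, 632.762, 214.592] pointing down, gripper open.
Joint ranges: [-2.53, 2.53], [-0.31, 2.02], [-1.57, 1.55], [0.28, 2.44], [-1.29, 4.43], [0.15, 1.84], [-2.92, 2.92]. Speed limits (rad/s): [2.57, 2.57, 3.14, 3.14, 3.14, 3.14, 3.14].

INTERFACE

Orientations are given as a rotation vector (axis times angle).
In Python, from cell import robot, grip, kin, viewer gives the robot as it stands. Calls block until the motion is done:
- robot.movep(position, orientation): joint-space move of the TCP to a pose.
- robot.servo_line(position, feed=150, rotation=None): straight line of the TCP; rotation=None keeps the orientation; feed is the mean speed in mm/s.
- robot.goto_joints(angles): joint-space move.
- grip(opening, newtons=None): opening from 0.0 (shut) to 1.0 (fully open); newtons is the grip in N (None keeps the last); returns when the fingers have stopped.
- robot.hold(seconds).
- kin.ik(position, orientation): joint angles nearest the present ones, or None.
- robot.observe(): the state.
- viewer.read_camera(name): name is "scene" or "side" or "wrist"; returns the picture (480x640x3 uint8, red, green, blue); there is no depth.
- viewer.camera_info(name): a dict with "camera_matrix" (3x3 intrinsics, pixels), "R" (3x3) and "t" (3): a world point X has camera coordinates R X + t. Camera axes: x right, y down, z forward; pixel columns grow to the right and rows downward; lengths in mm; the calibration is good to about 2 mm. The wrist camera is an equidistant fisheye: a pixel r from the principal point sees the ray r / f radians off the axis. A picture is of the moment at which its call begins: read the wrist's pose just before it. camera_info takes no time and is no camera call; for the wrist camera it gives the pose at the moment of the call.
A pose or a line that the arm cannot do raises robot.IKError and nothing moves.
- robot.job_done(): hands the job in, once; it reports no verdict.
Trained networks look in the newest picture that a camera, given by its name, has taken for a name from the list of things; names that differ only in an ending like _2 or _b are one class to them, and where a whole thing is asked for, a point or a joint stands for the part that bears it (a point fixed in the world has none). Each returns a list of dicts, best first, with "confidence" (0 to 1); they miss things now and then, are a little off and sometimes report something else, mostly with a low value. They report only what shows in the picture. A call takes as long as a camera call.
- viewer.silhouettes(name, camera): "mask" (480x640 bool, what is visible of it).
- viewer.pinpoint(name, camera): "at" ([x, y, z] in mm, in the coordinates of the camera as it stood for that picture, good to about 4 mm: a listed point, or the origin of a listed thing).
The state is a dict: "t": time; "joints": joint angles; "joint_velocities": joint speeds; "joint_torque": joint torques, N m; "tcp_pos": TCP position; "tcp_rot": TCP orientation; "contact_force": force on the tool from outside, world axes, zero at the start; "wrist_torque": the same for the moment, N m; "grip_width": opening from 0.0 (shut) to 1.0 (fully open).
Only numpy, scipy, OpenCV 4.12 (cv2) and the standard library are available. Lean on these libraries where they do the work, as an engineer would, in place of code of your own. Each camera call takes 0.05 s, during which the arm holds its last target. There are 200 camera calls.

## Working session

There is one attempt and no reset: what is moved stays moved. The work goes in short steps, each a Python script; the robot and the scene stay as the last script left them, time stands still between calls to the robot, and variables do not carry over. Pictures are saved under pics/ and viewed, about 8 in all and at most 12, crops included, and the job is handed in when it is done.

```bash
ls; mkdir -p pics; cat > h.py <<'E'
import numpy as np, cv2
from scipy.spatial.transform import Rotation as Rn
from cell import robot, grip, kin, viewer
def save(img,n): cv2.imwrite(f'pics/{n}.png',img[:,:,::-1])
def world(cam,at,info=None):
    i=info or viewer.camera_info(cam); return np.array(i['R']).T@(np.array(at)-np.array(i['t']))
def down(yaw):
    # tool x -> down, tool y -> horizontal at angle yaw
    y=np.array([np.cos(yaw),np.sin(yaw),0]);x=np.array([0,0,-1.]);z=np.cross(x,y)
    return Rn.from_matrix(np.c_[x,y,z]).as_rotvec()
E
python3 - <<'E'
from h import *
o=robot.observe(); print({k:np.round(v,3) for k,v in o.items()})
M=Rn.from_rotvec(o['tcp_rot']).as_matrix(); print(M.round(2))
ims=[]
for c in ['scene','side']:
    im=viewer.read_camera(c); ims.append(im); save(im,c+'0')
    for n in ['seat','pin','wheel','spacer','collar','multimeter','screwdriver','cylinder','bearing','terminal_block']:
        r=viewer.pinpoint(n,c)
        print(c,n,[(round(d['confidence'],2),world(c,d['at']).round(0)) for d in r[:3]])
print(robot.observe()['t'])
E
```

```text
pics
{'t': np.float64(0.0), 'joints': array([-1.383,  0.468, -0.012,  1.604,  0.006,  1.071, -0.056]), 'joint_velocities': array([ 0.   , -0.001,  0.   ,  0.   , -0.001,  0.002,  0.001]), 'joint_torque': array([ 0.0000e+00, -5.2059e+01, -1.3000e-02, -2.4374e+01, -5.7000e-02,
        1.7000e-02,  0.0000e+00]), 'tcp_pos': array([148.652, 632.178, 213.635]), 'tcp_rot': array([ 0.18 ,  1.563, -0.183]), 'contact_force': array([ 0.415, -0.337,  0.441]), 'wrist_torque': array([ 0.012, -0.027, -0.024]), 'grip_width': np.float64(1.004)}
[[-0.    0.23  0.97]
 [-0.    0.97 -0.23]
 [-1.   -0.    0.  ]]
scene seat [(0.83, array([511., 182.,  53.]))]
scene pin [(0.8, array([510., 176., 156.]))]
scene wheel [(0.61, array([ 608., -145.,   -2.]))]
scene spacer [(0.92, array([ 474., -320.,   -3.]))]
scene collar [(0.56, array([ 417., -143.,    0.]))]
scene multimeter [(0.6, array([ 635., -335.,    4.]))]
scene screwdriver [(0.67, array([ 472., -321.,   -2.])), (0.6, array([ 352., -299.,   -1.]))]
scene cylinder [(0.62, array([ 499., -455.,   -1.])), (0.19, array([ 605., -144.,   -1.]))]
scene bearing [(0.96, array([676., -29.,  -1.]))]
scene terminal_block [(0.68, array([452., -15.,  -3.]))]
side seat [(0.68, array([512., 176.,  51.]))]
side pin [(0.75, array([511., 181., 157.]))]
side wheel [(0.64, array([ 604., -146.,    2.]))]
side spacer [(0.88, array([ 478., -323.,   -1.])), (0.71, array([509., 178.,  49.]))]
side collar [(0.65, array([ 418., -143.,    1.]))]
side multimeter [(0.66, array([ 638., -330.,   -1.])), (0.43, array([ 606., -144.,    0.]))]
side screwdriver [(0.74, array([ 354., -305.,    1.])), (0.47, array([456., -18.,   3.]))]
side cylinder []
side bearing [(0.63, array([672., -32.,   2.]))]
side terminal_block [(0.72, array([507., 181., 156.])), (0.57, array([455., -18.,   3.])), (0.56, array([ 501., -457.,    3.]))]
1.1
```

View pics/scene0.png

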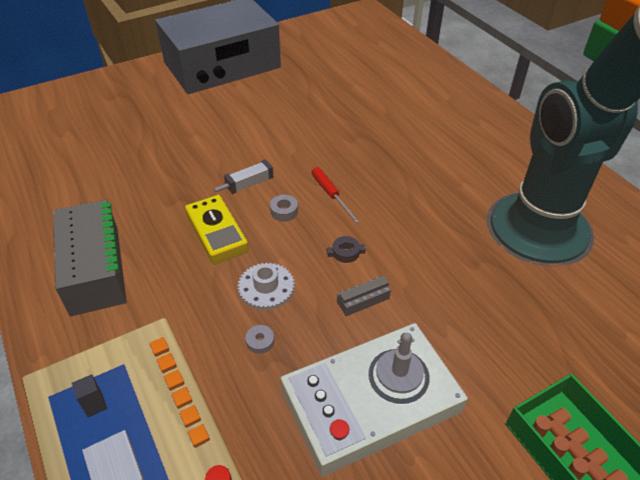

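View pics/side0.png

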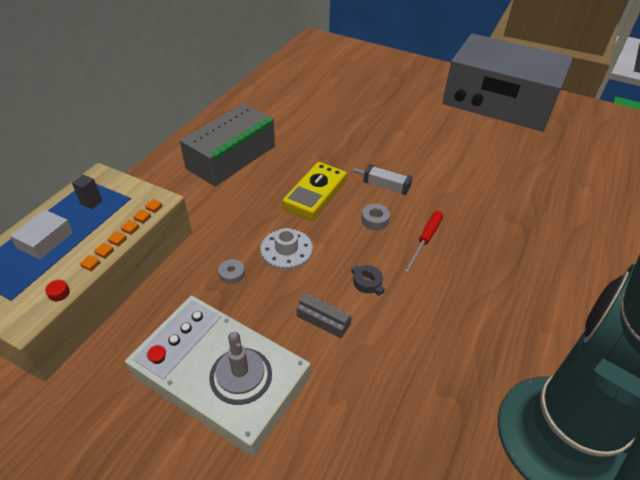

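The scene shows the post at about px (405,345), the wheel (265,283), spacer (284,207), collar (346,250) and bearing decoy (260,338). The detections match these positions. Next I'll look down from above the post with the wrist camera, then above the parts.

```bash
python3 - <<'E'
from h import *
robot.movep([440,179,300],down(np.pi/2))
o=robot.observe();print(o['t'],o['tcp_pos'].round(1),o['joints'].round(2))
i=viewer.camera_info('wrist');M=Rn.from_rotvec(o['tcp_rot']).as_matrix()
R,t=np.array(i['R']),np.array(i['t']);C=-R.T@t
print('cam pos',C.round(1),'rel tool',(M.T@(C-o['tcp_pos'])).round(1),'axis',R[2].round(2),'tool->cam',(R@M).round(2).tolist(),np.array(i['camera_matrix']).tolist())
im=viewer.read_camera('wrist');save(im,'w0')
for n in ['seat','pin']:print(n,[(d['confidence'],world('wrist',d['at'],i).round(1)) for d in viewer.pinpoint(n,'wrist')])
E
```

```text
3.0667 [439.8 179.9 299.9] [-0.75  0.07  0.31  1.93 -0.02  1.14  1.14]
cam pos [361.  179.8 470.1] rel tool [-170.3    0.   -78.8] axis [ 0.28  0.   -0.96] tool->cam [[0.0, 1.0, -0.0], [-0.28, 0.0, 0.96], [0.96, -0.0, 0.28]] [[371.64829954431775, 0.0, 318.51677563877365], [0.0, 371.64829954431775, 235.27496004694723], [0.0, 0.0, 1.0]]
seat [(0.63, array([509.5, 180.5,  46.1])), (0.5, array([ 414.9, -144.3,   -3.9]))]
pin [(0.66, array([508.8, 177.6, 160.7]))]
```

View pics/w0.png

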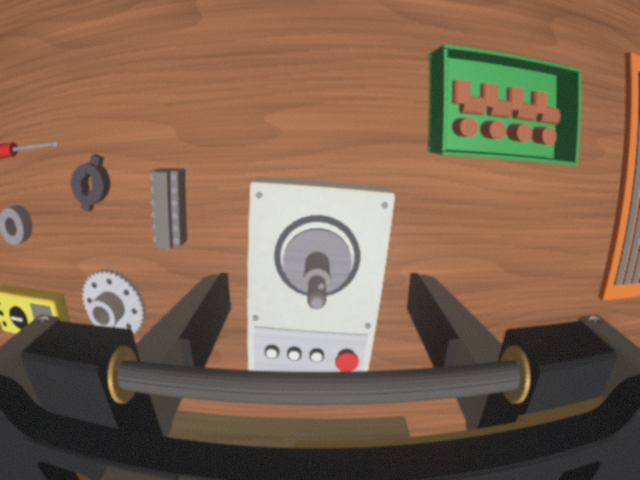

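```bash
python3 - <<'E'
from h import *
robot.servo_line([585,179,170],feed=250)
i=viewer.camera_info('wrist')
im=viewer.read_camera('wrist');save(im,'w1')
for n in ['seat','pin']:print(n,[(d['confidence'],world('wrist',d['at'],i).round(1)) for d in viewer.pinpoint(n,'wrist')])
K=np.array(i['camera_matrix']);R,t=np.array(i['R']),np.array(i['t'])
np.savez('w1.npz',K=K,R=R,t=t)
def proj(X):
    c=R@np.array(X)+t; th=np.arctan2(np.hypot(*c[:2]),c[2]);return K[:2,2]+K[0,0]*th*c[:2]/np.hypot(*c[:2])
u=proj([510.4,179.2,157]);print(u,robot.observe()['t'])
x,y=u.astype(int);c=im[max(0,y-80):y+80,x-100:x+100];print('crop origin',x-100,max(0,y-80))
cv2.imwrite('pics/w1c.png',cv2.resize(c[:,:,::-1],None,fx=4,fy=4,interpolation=cv2.INTER_CUBIC))
E
```

```text
seat [(0.53, array([450.5, -19.6,  -0.5]))]
pin []
[318.5598958  137.87925459] 4.2917
crop origin 218 57
```

View pics/w1c.png

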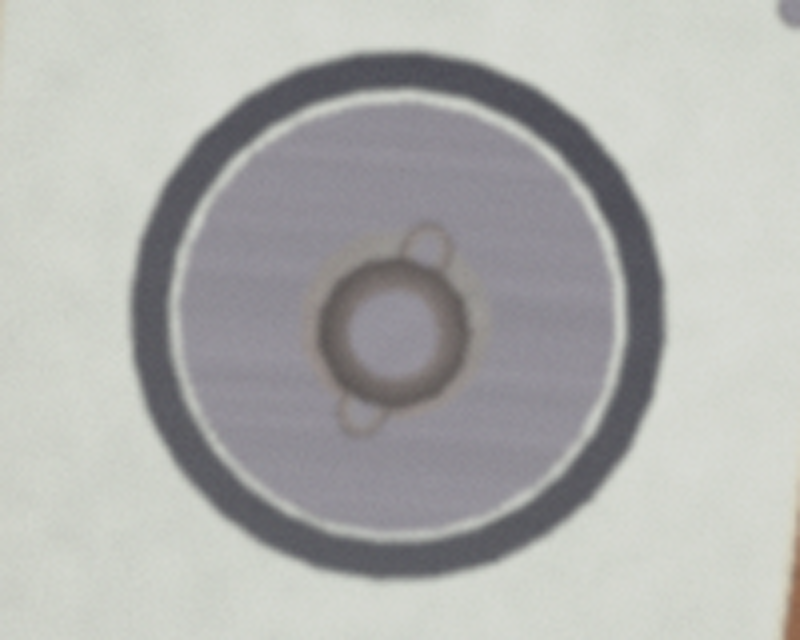

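The crop shows the pin clearly: its tips are at crop px (433,223) and (356,437), the post tip centre is at (393,334), and the carrier disc centre is about (398,314).

```bash
cat >> h.py <<'E'
def ray_z(K,R,t,uv,z):
    d=np.array(uv)-K[:2,2];r=np.hypot(*d);th=r/K[0,0]
    v=R.T@np.array([*(np.sin(th)*d/max(r,1e-9)),np.cos(th)]);C=-R.T@t
    return (C+v*(z-C[2])/v[2])
def snap(name):
    i=viewer.camera_info('wrist');im=viewer.read_camera('wrist');save(im,name)
    return im,[np.array(i[k]) for k in('camera_matrix','R','t')]
E
python3 - <<'E'
from h import *
d=np.load('w1.npz');a=(d['K'],d['R'],d['t'])
f=lambda x,y,z:ray_z(*a,[218+(x-1.5)/4,57+(y-1.5)/4],z)
p,q=f(433,223,157),f(356,437,157);print(p,q,(p+q)/2,np.linalg.norm(p-q),'ang',np.arctan2(*(q-p)[1::-1]))
print('tip',f(393,334,173),'carrier',f(398,314,70))
robot.servo_line([530,120,300],feed=400)
robot.movep([540,-145,330],down(np.pi/2))
im,a=snap('w2');np.savez('w2.npz',K=a[0],R=a[1],t=a[2])
for n in ['wheel','spacer','collar']:
    print(n,[(round(d['confidence'],2),(a[1].T@(np.array(d['at'])-a[2])).round(1)) for d in viewer.pinpoint(n,'wrist')[:3]])
print(robot.observe()['t'])
E
```

```text
[497.77335434 182.74791472 157.        ] [524.2946763  173.30985771 157.        ] [511.03401532 178.02888621 157.        ] 28.150620576564656 ang -0.3418917439936942
tip [511.02077504 177.99862688 173.        ] carrier [510.53357254 178.18011343  70.        ]
wheel [(0.86, array([ 609.4, -138.4,    0.8])), (0.62, array([671.6, -28. ,  -2. ]))]
spacer [(0.9, array([ 473.9, -324. ,    5.1]))]
collar [(0.93, array([ 416.6, -143.8,   -1.5]))]
6.0667
```

View pics/w2.png

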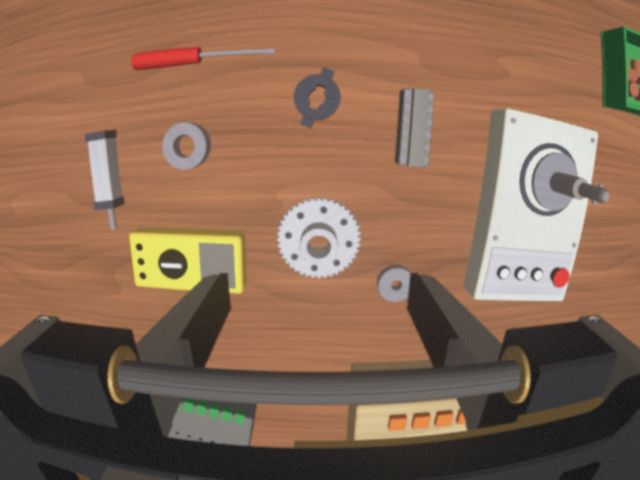

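The wrist view shows the wheel at px (319,238), spacer (186,145) and collar (317,97), with the collar lugs at (327,74) and (307,122). Both lie clear of their neighbours. I'll refine these with masks and then pick the wheel.

```bash
python3 - <<'E'
from h import *
d=np.load('w2.npz');a=(d['K'],d['R'],d['t'])
im=cv2.imread('pics/w2.png')
P={}
for n,z in [('wheel',12),('spacer',26),('collar',14)]:
    s=viewer.silhouettes(n,'wrist')[0];m=s['mask'].astype(np.uint8)
    c=max(cv2.findContours(m,0,2)[0],key=cv2.contourArea)[:,0]
    w=np.array([ray_z(*a,u,z)[:2] for u in c],np.float32)
    (cx,cy),(A,B),ang=cv2.fitEllipse(w);cc,r=cv2.minEnclosingCircle(w)
    print(n,'ell',round(cx,1),round(cy,1),round(A,1),round(B,1),'axis',np.radians(ang+90).round(3),'circ',np.round(cc,1),round(r,1)); P[n]=(cx,cy)
for u,z in [((327,74),14),((307,122),14)]:print(ray_z(*a,u,z)[:2])
print('hub',ray_z(*a,(319,241),46))
E
```

```text
wheel ell 609.3 -143.0 112.4 113.9 axis 3.443 circ [ 609.3 -142.9] 58.6
spacer ell 477.3 -318.2 62.9 69.0 axis 1.746 circ [ 477.9 -318. ] 35.1
collar ell 419.0 -145.2 56.4 76.1 axis 2.786 circ [ 419.3 -145.7] 41.7
[ 388.7901551  -132.37011333]
[ 452.07815854 -157.85846957]
hub [ 602.11529242 -142.00663257   46.        ]
```

```bash
cat >> h.py <<'E'
def look(n,xy,ztop,tag,h=200):
    robot.movep([xy[0]+79,xy[1],h],down(np.pi/2))
    im,a=snap(tag)
    s=viewer.silhouettes(n,'wrist')
    for q in s:
        c=max(cv2.findContours(q['mask'].astype(np.uint8),0,2)[0],key=cv2.contourArea)[:,0]
        w=np.array([ray_z(*a,u,ztop)[:2] for u in c],np.float32)
        if len(w)<8: continue
        e=cv2.fitEllipse(w);cc,r=cv2.minEnclosingCircle(w)
        if np.hypot(e[0][0]-xy[0],e[0][1]-xy[1])<20: break
    print(n,'ell',np.round(e[0],1),np.round(e[1],1),'axis',round(np.radians(e[2]+90),3),'circ',np.round(cc,1),round(r,1))
    pp=[(a[1].T@(np.array(d['at'])-a[2])).round(1) for d in viewer.pinpoint(n,'wrist')[:1]];print('pinpoint',pp)
    return im,a,np.array(e[0]),w
E
python3 - <<'E'
from h import *
im,a,c,w=look('wheel',(607,-143.5),12,'w3')
# hub bore via Hough/ellipse on crop for a check
print(robot.observe()['t'])
x,y=320,138
cv2.imwrite('pics/w3c.png',cv2.resize(im[y-90:y+110,x-130:x+130,::-1],None,fx=3,fy=3))
np.savez('w3.npz',K=a[0],R=a[1],t=a[2])
E
```

```text
wheel ell [ 609.9 -142.8] [110.2 111.2] axis 3.511 circ [ 609.7 -142.5] 57.2
pinpoint []
7.1667
```

View pics/w3c.png

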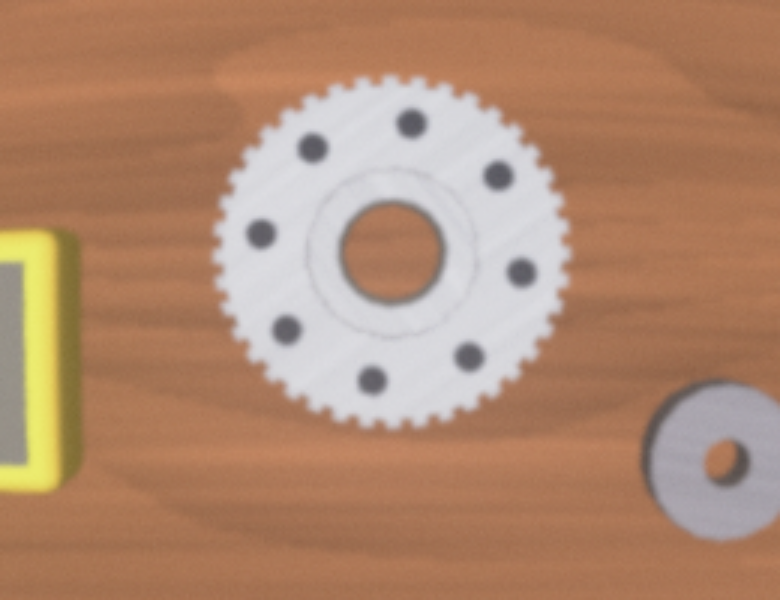

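The wheel is centred at (609.8, -142.7) and the view is consistent, so I'll pick it and thread it.

```bash
cat >> h.py <<'E'
POST=np.array([511.0,178.0])
def lower(xy,z0,z1,step=8,feed=90,lim=8,f0=None):
    """descend in steps, stop if upward contact force rises by lim"""
    if f0 is None: f0=robot.observe()['contact_force']
    z=z0
    while z>z1+1e-6:
        z=max(z-step,z1);robot.servo_line([xy[0],xy[1],z],feed=feed)
        df=robot.observe()['contact_force']-f0
        if np.hypot(*df[:2])>6 or df[2]>lim: print('contact z',z,df.round(1)); 
        if df[2]>lim or np.hypot(*df[:2])>20: return z,df
    return z,df
E
python3 - <<'E'
from h import *
c=(609.8,-142.7)
robot.movep([*c,120],down(np.pi/2))
robot.servo_line([*c,23],feed=200)
grip(0.0,30);o=robot.observe();print(o['t'],o['grip_width']*92,o['contact_force'].round(1))
robot.servo_line([*c,235],feed=300)
robot.movep([*POST,235],down(np.pi/2))
robot.hold(.15)
o=robot.observe();print(o['t'],o['tcp_pos'],o['contact_force'].round(1))
print(lower(POST,235,95,step=10,feed=100,lim=8))
o=robot.observe();print(o['t'],o['tcp_pos'].round(1),o['contact_force'].round(1),o['grip_width']*92)
save(viewer.read_camera('scene'),'s1')
E
```

```text
9.025 49.859710178039975 [-0.1 -0.1  2.7]
11.3 [511.74623139 176.440227   234.96906146] [-0.1  0.3 -3.5]
(95, array([ 0.2505804 , -0.05684233,  0.85982013]))
14.8 [510.6 177.9  94.8] [ 0.1  0.3 -2.6] 49.636300488160416
```

```bash
python3 - <<'E'
from h import *
f0=robot.observe()['contact_force']
robot.servo_line([*POST,93],feed=50);print((robot.observe()['contact_force']-f0).round(1))
grip(1.0);robot.hold(.1)
robot.servo_line([*POST,260],feed=300)
im=viewer.read_camera('side')
print('wheel',[(round(d['confidence'],2),world('side',d['at']).round(0)) for d in viewer.pinpoint('wheel','side')[:2]])
im,a,c,w=look('spacer',(476.5,-319.5),26,'w4')
np.savez('w4.npz',K=a[0],R=a[1],t=a[2])
g=cv2.resize(im[58:238,200:440,::-1],None,fx=3,fy=3)
cv2.imwrite('pics/w4c.png',g);print(robot.observe()['t'])
E
```

```text
[ 0.9 -0.2  0.2]
wheel [(0.96, array([508., 172.,  72.]))]
spacer ell [ 477.7 -321.5] [61.8 62.7] axis 2.147 circ [ 477.6 -321.5] 32.2
pinpoint [array([ 474.6, -323.2,    1.8])]
18.7417
```

View pics/w4c.png

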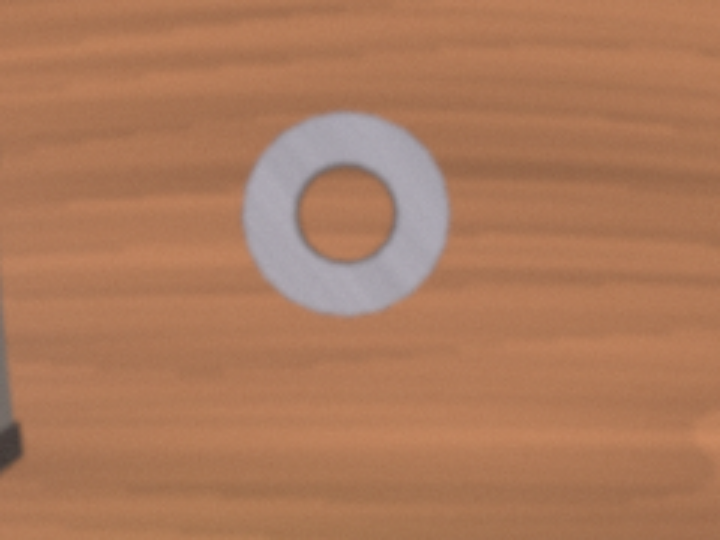

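The spacer is alone and clean at (477.7, -321.5). The wheel is home at about z = 72. Now the spacer.

```bash
python3 - <<'E'
from h import *
c=(477.7,-321.5)
robot.movep([*c,70],down(np.pi/2))
robot.servo_line([*c,4],feed=150)
grip(0.0,40);o=robot.observe();print(o['t'],o['grip_width']*92,o['contact_force'].round(1),o['tcp_pos'].round(1))
robot.servo_line([*c,205],feed=300)
robot.movep([*POST,205],down(np.pi/2))
robot.hold(.15)
print(lower(POST,205,122,step=12,feed=100,lim=8))
o=robot.observe();print(o['t'],o['tcp_pos'].round(1),o['contact_force'].round(1),o['grip_width']*92)
f0=o['contact_force']
robot.servo_line([*POST,120.5],feed=50);print((robot.observe()['contact_force']-f0).round(1))
grip(1.0);robot.hold(.1)
robot.servo_line([*POST,250],feed=300)
im=viewer.read_camera('side')
for n in('wheel','spacer'):print(n,[(round(d['confidence'],2),world('side',d['at']).round(0)) for d in viewer.pinpoint(n,'side')[:2]])
x=im[280:440,140:340];cv2.imwrite('pics/s2c.png',cv2.resize(x[:,:,::-1],None,fx=3,fy=3))
im,a,c,w=look('collar',(418.5,-145),22,'w5')
np.savez('w5.npz',K=a[0],R=a[1],t=a[2])
g=cv2.resize(im[58:238,200:440,::-1],None,fx=3,fy=3)
cv2.imwrite('pics/w5c.png',g);print(robot.observe()['t'])
x=cv2.resize(cv2.imread('pics/s2c.png'),(600,480))[:, :]
cv2.imwrite('pics/both.png',cv2.resize(np.hstack([cv2.resize(g,(640,480)),x]),(800,310)))
E
```

```text
20.5417 62.2159583314817 [0.  1.3 4.3] [ 478.  -321.5    4.4]
(122, array([-0.04241858, -0.33891089,  1.15418118]))
25.1833 [510.6 177.9 121.7] [ 0.1 -0.4 -1.8] 62.195078285204346
[-0.6 -0.2 -0.2]
wheel [(0.95, array([510., 175.,  71.]))]
spacer [(0.8, array([512., 178., 114.]))]Traceback (most recent call last):
  File "<stdin>", line 18, in <module>
  File "h.py", line 28, in look
    print(n,'ell',np.round(e[0],1),np.round(e[1],1),'axis',round(np.radians(e[2]+90),3),'circ',np.round(cc,1),round(r,1))
                           ^
UnboundLocalError: cannot access local variable 'e' where it is not associated with a value
```

```bash
python3 - <<'E'
from h import *
im,a=snap('w5b');np.savez('w5.npz',K=a[0],R=a[1],t=a[2])
m=(im.max(2)<95).astype(np.uint8);m[:58]=0;m[238:]=0;m[:,:220]=0;m[:,420:]=0
m=cv2.morphologyEx(m,cv2.MORPH_OPEN,np.ones((3,3)))
c=max(cv2.findContours(m,0,2)[0],key=cv2.contourArea)[:,0]
for z in(22,14):
    w=np.array([ray_z(*a,u,z)[:2] for u in c],np.float32)
    e=cv2.fitEllipse(w);cc,r=cv2.minEnclosingCircle(w)
    print(z,np.round(e[0],1),np.round(e[1],1),round(np.radians(e[2]+90),3),np.round(cc,1),round(r,1))
# lug tips: farthest pts
k=w-np.array(cc);far=w[np.hypot(*k.T)>37];A=far[far[:,0]>cc[0]].mean(0);B=far[far[:,0]<cc[0]].mean(0)
print('lugs',A,B,(A+B)/2,np.arctan2(*(A-B)[::-1]))
g=cv2.resize(im[58:238,200:440,::-1],(520,390));x=cv2.imread('pics/s2c.png')
cv2.imwrite('pics/both.png',np.vstack([np.hstack([g,np.zeros((390,280,3),np.uint8)])])) 
b=np.zeros((390,800,3),np.uint8);b[:,:440]=cv2.resize(g,(440,390));b[:288,440:]=cv2.resize(x,(360,288));cv2.imwrite('pics/both.png',b)
print(robot.observe()['t'],robot.observe()['joints'].round(2))
E
```

```text
Traceback (most recent call last):
ValueError: max() iterable argument is empty
```

View pics/w5b.png

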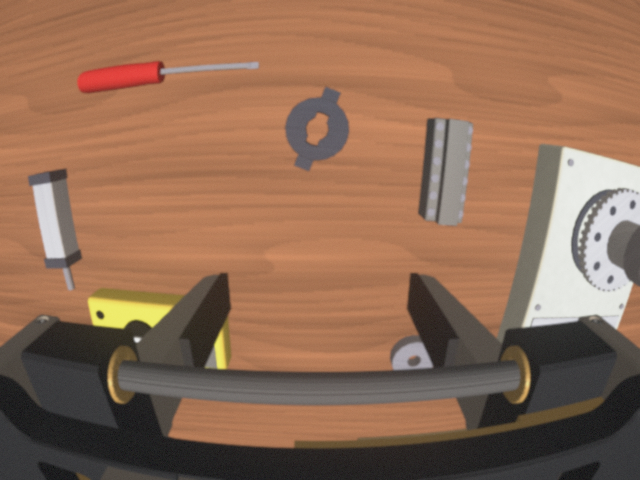

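```bash
python3 - <<'E'
from h import *
o=robot.observe();print(o['t'],o['tcp_pos'].round(1),Rn.from_rotvec(o['tcp_rot']).as_matrix().round(2).tolist())
E
```

```text
28.2583 [ 498.1 -143.6  200. ] [[0.0, -0.0, 1.0], [0.0, 1.0, 0.0], [-1.0, 0.0, 0.0]]
```

The collar is at px (317,129), with lugs at about (330,95) and (304,163). My threshold was too strict, so I'll loosen it.

```bash
python3 - <<'E'
from h import *
i=viewer.camera_info('wrist');a=[np.array(i[k]) for k in('camera_matrix','R','t')]
im=cv2.imread('pics/w5b.png')[:,:,::-1];print(im[129,295])
m=(im[:,:,0]<125).astype(np.uint8);m[:60]=0;m[200:]=0;m[:,:270]=0;m[:,370:]=0
c=max(cv2.findContours(m,0,2)[0],key=cv2.contourArea)[:,0]
for z in(22,14):
    w=np.array([ray_z(*a,u,z)[:2] for u in c],np.float32)
    e=cv2.fitEllipse(w);cc,r=cv2.minEnclosingCircle(w)
    print(z,np.round(e[0],1),np.round(e[1],1),round(np.radians(e[2]+90),3),np.round(cc,1),round(r,1))
k=w-np.array(cc);far=w[np.hypot(*k.T)>37];A=far[far[:,0]>cc[0]].mean(0);B=far[far[:,0]<cc[0]].mean(0)
print('lugs',A,B,(A+B)/2,np.arctan2(*(A-B)[::-1]))
q0=robot.observe()['joints']
for y in (1.2,1.229,1.229+1.5,1.229-1.5,1.229-np.pi):
  for z in (4,136,230):
    q=kin.ik([*(POST if z>5 else (419,-145)),z],down(y));print(round(y,2),z,None if q is None else np.round(q,2))
x=cv2.imread('pics/s2c.png');cv2.imwrite('pics/s2d.png',x)
E
```

```text
[ 99  95 102]
22 [ 418.9 -145.4] [53.9 72.8] 2.835 [ 418.6 -146.7] 39.8
14 [ 418.9 -145.4] [55.1 74.4] 2.835 [ 418.6 -146.8] 40.7
lugs [ 455.30734 -160.34459] [ 382.25247 -131.56073] [ 418.7799  -145.95267] -0.37532613
1.2 4 [-0.39  0.63  0.8   2.26 -0.87  0.59  2.28]
1.2 136 [-1.19  0.58  1.05  1.99 -0.63  0.94  1.39]
1.2 230 [-1.31  0.47  1.2   1.91 -0.5   1.11  1.29]
1.23 4 [-0.38  0.63  0.79  2.26 -0.86  0.59  2.3 ]
1.23 136 [-1.18  0.58  1.05  1.99 -0.62  0.94  1.41]
1.23 230 [-1.3   0.47  1.2   1.91 -0.49  1.1   1.32]
2.73 4 [ 0.46  0.51 -0.23  2.21  0.27  0.45  2.74]
2.73 136 [-1.02  0.47  0.79  1.98 -0.44  0.87  2.74]
2.73 230 [-1.19  0.38  1.    1.9  -0.37  1.06  2.69]
-0.27 4 [-0.6   0.84  1.12  2.27 -1.15  0.82  1.06]
-0.27 136 [-1.33  0.88  1.41  1.99 -0.96  1.19  0.2 ]
-0.27 230 [-1.4   0.78  1.54  1.91 -0.81  1.31  0.12]
-1.91 4 [-0.59  0.84  1.11  2.27 -1.15  0.82 -0.59]
-1.91 136 [-1.32  0.81  1.35  1.99 -0.9   1.13 -1.49]
-1.91 230 [-1.37  0.59  1.36  1.91 -0.63  1.18 -1.69]
```

View pics/s2c.png

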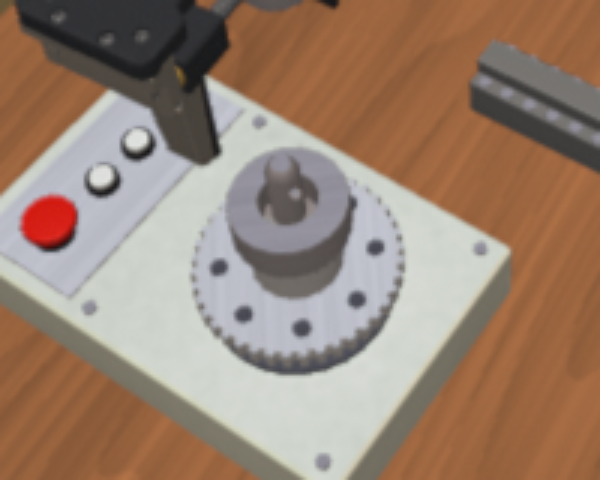

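The side view shows the wheel and spacer concentric and home, with the pin still visible. The collar is at (419, -145.7), with slots at -0.375 rad. I'll grip it and lower it slots-on-pin, feeling for contact.

```bash
python3 - <<'E'
from h import *
c=(418.9,-145.6);y0=-0.375+np.pi/2;y1=-0.342+np.pi/2
robot.movep([*c,70],down(y0))
robot.servo_line([*c,4],feed=150)
grip(0.0,55);o=robot.observe();print(o['t'],o['grip_width']*92,o['contact_force'].round(1),o['tcp_pos'].round(1))
robot.servo_line([*c,205],feed=300)
robot.movep([*POST,205],down(y1))
robot.hold(.2)
o=robot.observe();f0=o['contact_force'];print(o['t'],o['tcp_pos'].round(1),f0.round(1))
robot.servo_line([*POST,180],feed=150)
r=lower(POST,180,148,step=4,feed=60,lim=7,f0=f0)
o=robot.observe();print(r,o['t'],o['tcp_pos'].round(1),o['joints'].round(2),(o['wrist_torque']).round(2))
E
```

```text
30.1167 58.13571528631185 [-0.5  1.   4.3] [ 419.1 -145.5    4.2]
32.4083 [511.2 176.6 205.2] [ 0.6 -0.5 -1.3]
(148, array([-0.13465703,  0.74622822,  0.01474552])) 34.725 [510.8 177.9 147.7] [-1.14  0.51  0.96  1.98 -0.53  0.93  1.33] [-0.01 -0.03 -0.05]
```

It dropped over the pin without contact. Next I press down in steps.

```bash
python3 - <<'E'
from h import *
f0=robot.observe()['contact_force']
for z in (145,142,139,136,134,133):
    robot.servo_line([*POST,z],feed=40);o=robot.observe();df=o['contact_force']-f0
    print(z,o['tcp_pos'].round(1),df.round(1))
    if df[2]>30: break
print(o['t'],o['joints'].round(2),o['grip_width']*92)
E
```

```text
145 [511.5 178.  145.4] [-1.7 -0.2  5.3]
142 [511.5 178.  142.4] [-0.9 -0.3  6.9]
139 [511.5 178.  139.5] [-0.9 -1.2  7.5]
136 [511.5 178.  136.6] [-0.6 -0.7  8. ]
134 [511.5 178.  134.7] [-1.7 -0.5  9.4]
133 [511.5 178.  133.7] [-1.7 -0.5  9.1]
36.225 [-1.12  0.53  0.94  1.98 -0.55  0.9   1.35] 57.919409241727486
```

The spring force rises as expected, and the collar top should be about 2 mm below the pin. Now the turn.

```bash
python3 - <<'E'
from h import *
y1=-0.342+np.pi/2
t0=robot.observe()['wrist_torque']
for k in (0.15,0.3,0.5,0.75,1.0,1.2,1.35):
    robot.servo_line([*POST,133],feed=40,rotation=down(y1+k)) 
    o=robot.observe();print(k,o['t'].round(2),o['tcp_pos'].round(1),o['contact_force'].round(1),(o['wrist_torque']-t0).round(2),o['joints'][6].round(2))
    if abs((o['wrist_torque']-t0)[2])>1.5: break
M=Rn.from_rotvec(o['tcp_rot']).as_matrix();print('yaw',np.arctan2(M[1,1],M[0,1])-y1)
E
```

```text
Traceback (most recent call last):
AttributeError: 'float' object has no attribute 'round'
```

```bash
python3 - <<'E'
from h import *
y1=-0.342+np.pi/2
t0=robot.observe()['wrist_torque']
for k in (0.3,0.5,0.75,1.0,1.2,1.35):
    robot.servo_line([*POST,133],feed=40,rotation=down(y1+k)) 
    o=robot.observe();print(k,round(float(o['t']),2),o['tcp_pos'].round(1),o['contact_force'].round(1),(o['wrist_torque']-t0).round(2),np.round(o['joints'][6],2))
    if abs((o['wrist_torque']-t0)[2])>1.5: break
M=Rn.from_rotvec(o['tcp_rot']).as_matrix();print('yaw',np.arctan2(M[1,1],M[0,1])-y1)
im=viewer.read_camera('side')
for n in('collar','spacer','wheel'):print(n,[(round(d['confidence'],2),world('side',d['at']).round(0)) for d in viewer.pinpoint(n,'side')[:2]])
E
```

```text
0.3 36.83 [511.9 178.2 134. ] [-1.3 -1.   7.9] [ 0.04 -0.06 -0.01] 1.59
0.5 37.17 [511.9 178.3 134.1] [ 0.8 -0.2  8.3] [ 0.13 -0.06  0.01] 1.76
0.75 37.58 [512.  178.4 134.1] [0.1 0.8 8.3] [ 0.16 -0.07  0.09] 1.97
1.0 37.98 [512.  178.4 134.1] [-0.2  0.3  7.9] [0.22 0.01 0.05] 2.18
1.2 38.33 [512.  178.4 134.1] [-0.5  0.2  9.4] [ 0.18 -0.    0.  ] 2.35
1.35 38.62 [511.9 178.4 134.1] [0.1 0.2 7.6] [0.2  0.01 0.01] 2.48
yaw 1.3505960343233059
collar []
spacer [(0.6, array([506., 174.,  99.]))]
wheel [(0.82, array([509., 172.,  60.]))]
```

The collar turned freely by 1.35 rad. I'll ease up to feel the pin holding it, then release and check.

```bash
python3 - <<'E'
from h import *
R=down(-0.342+np.pi/2+1.35)
for z in (134.5,136,137):
    robot.servo_line([*POST,z],feed=30,rotation=R);o=robot.observe();print(z,o['tcp_pos'].round(1),o['contact_force'].round(1))
    if o['contact_force'][2]<-6: break
grip(1.0);robot.hold(.2)
robot.servo_line([*POST,260],feed=250);robot.servo_line([*(POST+[0,-0]),280],feed=250)
robot.movep([430,60,300],down(np.pi/2))
for cam in('side','scene'):
    im=viewer.read_camera(cam);save(im,cam+'9')
    for n in('collar','spacer','wheel'):print(cam,n,[(round(d['confidence'],2),world(cam,d['at']).round(0)) for d in viewer.pinpoint(n,cam)[:2]])
print(robot.observe()['t'],robot.observe()['contact_force'].round(1))
A=cv2.imread('pics/side9.png')[300:440,150:310];B=cv2.imread('pics/scene9.png')[300:440,320:480]
cv2.imwrite('pics/fin.png',cv2.resize(np.hstack([A,B]),(800,350),interpolation=cv2.INTER_CUBIC))
E
```

```text
134.5 [511.9 178.4 135.5] [-0.1 -0.2  8. ]
136 [511.9 178.4 136.9] [-0.5  0.7  6.4]
137 [511.8 178.3 137.3] [2.4 0.1 1.8]
side collar [(0.9, array([512., 177., 138.]))]
side spacer [(0.89, array([512., 177., 104.]))]
side wheel [(0.57, array([509., 177.,  62.])), (0.47, array([510., 177., 105.]))]
scene collar [(0.66, array([512., 176., 133.]))]
scene spacer [(0.61, array([507., 178., 107.]))]
scene wheel [(0.93, array([507., 174.,  59.]))]
42.6917 [ 0.3  0.1 -1.1]
```

View pics/fin.png

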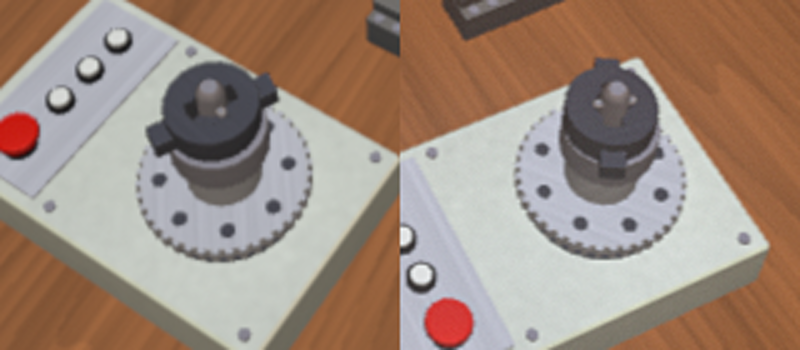

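Both views show the pin lying across the collar top with the slots turned away. The reported heights agree with the target of 10, 56 and 82 mm, so I'm handing in.

```bash
python3 -c "
from h import *
robot.job_done();print(robot.observe()['t'])"
```

```text
the job is handed in; nothing more can be done
the job is handed in; nothing more can be done
```

I threaded the wheel, spacer and collar onto the post in that order, locked the collar under the cross pin, let go, and handed the job in at about 43 s of the 72 s.

- **Finding the pin:** the wrist camera showed it at −0.34 rad in the world frame, so I did not need to search by touch. The collar's slots dropped over it with no contact force.
- **Locking the collar:** pushing down, the force rose from about 5 to 9 N, as the spring should. The collar turned 1.35 rad with almost no resisting torque. Easing up, the push fell to about 2 N as the collar met the pin.
- **Final pictures:** the pin lies across the collar top with the slots turned well away. The gripper was open and clear.

| Part | Underside above seat, estimated (mm) | Target (mm) |
|---|---|---|
| Wheel | 9–12 | 10 |
| Spacer | 54–57 | 56 |
| Collar | 83–88 | 82 |

**Checks that failed or disagreed:**
- The side camera's collar estimate of 88 mm is above the 85.5 mm limit, while the scene camera's is 83 mm. The networks are only good to about 4 mm, and the pin's position and the force readings support about 82 mm.
- The networks missed the collar twice: once before I picked it up, where I found it from the image by colour, and once while the gripper was holding it on the post.
- I did not re-measure the bystanders at the end. No unexpected contact force appeared in the readings I took.

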